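# Put the hole-saw kit back in its fitted tray

### The arm

A 6-joint arm with a two-finger parallel gripper is mounted at the origin on the work surface. World frame = base frame: x ahead of the robot, y to its left, z up, the work surface at z = 0. Lengths are in mm, angles in degrees, forces in N, time in s.
With the tool pointing down it reaches from about 300 to 775 mm from the base axis. Payload 14.6 kg.
Tool frame: the origin (TCP) lies midway between the tips of the shut fingers; the grasp point (between the pads) lies 19 mm behind it (robot.hold_point_z is the distance from the TCP to the grasp point, in mm); z points along the fingers, y is the line along which they close (so a half turn about z gives the same grasp; the last joint's range is limited). The gripper opens to 85 mm and grips with 20 to 120 N. Pads are 22 mm wide; open, the fingers measure 114 mm over their backs; the gripper's body (76 mm by 85 mm) begins 54 mm behind the grasp point. The pads swing forward as they close: fully open they stand 13 mm farther back than shut.
Start: joints at [67.345, 17.183, 87.147, -0, 75.671, -3.816], TCP at [177.596, 520.528, 231.281] pointing down, gripper open.
Joint ranges: [-173.82, 173.82], [-45.26, 126.66], [13.44, 144.39], [-59.66, 239.66], [0, 175.72], [-146.38, 146.38]. Speed limits (degrees/s): [127.2, 127.2, 147.25, 180, 180, 180].

### API

Orientations are given as [roll, pitch, yaw] about the fixed x, y, z axes, in that order (R = Rz(yaw) Ry(pitch) Rx(roll)).
In Python, from station import monitor, viewer, robot gives the robot as it stands.
- The arm moves only by the tool move_arm, never from a script. Its argument "increments" is a list of rows, each an object with "fingers": the opening, from 0 (shut) to 1 (fully open); "linear": the shift along the tool's x, y, z in m, a list of three; "turn": the turn about the tool's z in units of 5 degrees (1.0 is 5 degrees). A call has 1 to 12 rows; each row is the pose to reach, as a shift and turn from the pose commanded when the call began, along the tool's axes at that moment; what a row does not reach only later rows make up. A row lasts 1/10 s, in which the tool goes at most 50 mm and 8.59 degrees, less where a joint would pass 70% of its speed; a pose out of reach is approached as far as the arm can. A call with a gripper value outside its range is refused whole. The fingers move at their own pace and stop on an object; "grip_force" is the grip in N (left out, the last holds). Time passes only in rows, so rows that repeat a pose let the fingers close. It gives the time, the measured TCP pose, the force, the opening and the grip force at its end, in the units of the state.
- monitor.sense(): the state, without advancing time (a new reading comes with each control period).
- viewer.snapshot(name): name is "scene" or "top" or "wrist"; returns the picture (400x640x3 uint8, red, green, blue); there is no depth.
- viewer.get_calibration(name): a dict with "K" (3x3 intrinsics, pixels), "xyz" and "attitude" of the camera in the world. Camera axes: x right, y down, z forward; pixel columns grow to the right and rows downward; lengths in mm; the calibration is good to about 2 mm. A picture is of the moment at which its call begins: read the wrist's pose just before it. get_calibration takes no time and is no camera call; for the wrist camera it gives the pose at the moment of the call.
- robot.finish_job(): hands the job in; it is judged then, once.
Trained networks look in the newest picture that a camera, given by its name, has taken for a name from the list of things; names that differ only in an ending like _2 or _b are one class to them, and where a whole thing is asked for, a point or a joint stands for the part that bears it (a point fixed in the world has none). Each returns a list of dicts, best first, with "conf" (0 to 1); they miss things now and then, are a little off and sometimes report something else, mostly with a low value. They report only what shows in the picture. A call takes as long as a camera call. They do not tell look-alikes from the thing itself.
- viewer.boxes_of(camera, name): "position" ([x, y, z] in mm, in world coordinates, good to about 4 mm: the middle of the surface that is visible of it).
- viewer.tip_of(camera, name): "position" ([x, y, z] in mm, in world coordinates, good to about 4 mm: a listed point, or the origin of a listed thing).
The state is a dict: "clock": time; "joint_pos": joint angles; "qvel": joint speeds; "effort": joint torques, N m; "tcp_pos": TCP position; "eef_rot": TCP orientation; "wrist_force": force on the tool from outside, world axes, zero at the start; "moment": the same for the moment, N m; "gripper_width": finger opening in mm; "grasp_force": force on a finger pad.
Only numpy, scipy, OpenCV 4.12 (cv2) and the standard library are available. Lean on these libraries where they do the work, as an engineer would, in place of code of your own. Each camera call takes 0.05 s, during which the arm holds its last target. There are 200 camera calls.

### The job

The drill press's hole-saw kit is scattered over the bench: put it back in its fitted tray. Stand each of the three hole saws, teeth down, in the round recess bored for its size, and lay the mandrel in the slotted block, along the slot, centred and with its collar on the slot's floor. The steel pipe coupling and the spade bit are not part of the kit: leave them where they are.

Things in the scene. Friction and masses are not known exactly. Their poses are not given: they have to be found in the camera images.
- saw35: bare-steel hole saw, a cylinder 35 mm in diameter and 42 mm tall, standing on its toothed open end: closed flat back on top with a round 15 mm hole in the middle and two pin holes, teeth at the bottom, three slanted slots in the side; about 80 g. Origin: centre of its underside (tooth tips); z up its axis
- saw48: bare-steel hole saw, a cylinder 48 mm in diameter and 42 mm tall, standing on its toothed open end: closed flat back on top with a round 15 mm hole in the middle and two pin holes, teeth at the bottom, three slanted slots in the side; about 120 g. Origin: centre of its underside (tooth tips); z up its axis
- saw60: bare-steel hole saw, a cylinder 60 mm in diameter and 42 mm tall, standing on its toothed open end: closed flat back on top with a round 15 mm hole in the middle and two pin holes, teeth at the bottom, three slanted slots in the side; about 160 g. Origin: centre of its underside (tooth tips); z up its axis
- mandrel: steel hole-saw mandrel, 94 mm long, 130 g, lying level on a flat of its hexagonal collar (28 mm across flats, 32 across corners, 16 long); hexagonal shank 11 mm to -x, pilot drill 6.4 mm to +x. Origin: on its axis at mid-length, 14 mm above its support; x along the axis to the drill tip. Collar from x = -13 to +3 mm, balance point in it. Grip across the collar, at axis height or just below
- nest35: fixed wooden block 98 mm square, 18 high, one of four (any order, centres 99 mm apart) in a square tray (214 mm, rim 26 mm above the bench). In its middle a round flat-bottomed recess 47 mm in diameter, 10 deep (floor 8 mm above the origin): the place of the 35 mm saw. Origin: centre of the block's underside, 6 mm above the bench; x, y along its edges, z up
- nest48: fixed wooden block 98 mm square, 18 high, one of four (any order, centres 99 mm apart) in a square tray (214 mm, rim 26 mm above the bench). In its middle a round flat-bottomed recess 60 mm in diameter, 10 deep (floor 8 mm above the origin): the place of the 48 mm saw. Origin: centre of the block's underside, 6 mm above the bench; x, y along its edges, z up
- nest60: fixed wooden block 98 mm square, 18 high, one of four (any order, centres 99 mm apart) in a square tray (214 mm, rim 26 mm above the bench). In its middle a round flat-bottomed recess 72 mm in diameter, 10 deep (floor 8 mm above the origin): the place of the 60 mm saw. Origin: centre of the block's underside, 6 mm above the bench; x, y along its edges, z up
- nest_mandrel: fixed wooden block 98 mm square, 18 high, one of four (any order, centres 99 mm apart) in a square tray (214 mm, rim 26 mm above the bench). A slot 46 mm wide, 6 deep (flat floor 12 mm above the origin) runs across its middle along x: the place of the mandrel, mid-length over the centre. Origin: centre of the block's underside, 6 mm above the bench; x, y along its edges, z up
- coupling: look-alike, not part of the kit: plain steel pipe coupling standing on end, 42 mm in diameter, 40 mm tall, open right through, a raised bead at either end, no teeth. Origin: centre of its underside
- spade_bit: look-alike, not part of the kit: short steel spade drill bit lying flat, 96 mm long, 7 mm shank and a flat paddle 28 mm wide and 4 mm thick at its +x end. Origin: under the middle of its length; x along it
Not all that is in view belongs to the job. What is shaped like the saw35 but blue is not meant. What is shaped like the saw60 but pink is not meant.

How it is judged (in metres and radians):
At the end, for the whole second after the job is handed in: Each saw upright (0.1 rad) on its own recess floor (4 mm), within 10 mm of the block centre; mandrel level (0.12 rad) on the slot floor (4 mm), along it (0.35 rad), mid-length within 16 mm of the block centre; all released, at rest. Coupling and spade bit within 30 mm of their starts (horizontal distance between saw35 and nest35 below 0.01 m and z of saw35 in the frame of nest35 between 0.004 and 0.012 m and angle between each of saw35, saw48, saw60's own z axis and vertical below 0.1 rad and linear speed of each of saw35, saw48, saw60, mandrel below 0.02 m/s and horizontal distance between saw48 and nest48 below 0.01 m and z of saw48 in the frame of nest48 between 0.004 and 0.012 m and horizontal distance between saw60 and nest60 below 0.01 m and z of saw60 in the frame of nest60 between 0.004 and 0.012 m and horizontal distance between mandrel and nest_mandrel below 0.016 m and z of mandrel in the frame of nest_mandrel between 0.022 and 0.03 m and angle between the x axis of mandrel and the x axis of nest_mandrel, either way round below 0.35 rad and angle between mandrel's own x axis and vertical between 1.45 and 1.69 rad and distance of each of coupling, spade_bit from where it was at the start of the episode below 0.03 m); the robot touches nothing.
It fails at once if the pipe coupling was moved more than 30 mm (distance of coupling from where it was at the start of the episode above 0.03 m).
It fails at once if the spade bit was moved more than 30 mm (distance of spade_bit from where it was at the start of the episode above 0.03 m).
It also fails if it takes over 90 s, if anything falls off the work surface, if the arm or the gripper's body presses on something with over 40 N, if the wrist force passes 120 N, or if a joint passes its speed limit or range.

## Working session

There is one attempt and no reset: what is moved stays moved. The work goes in short steps, Python scripts to look and compute and a tool call to move; the robot and the scene stay as the last step left them, time stands still between calls to the robot, and variables do not carry over. Pictures are saved under pics/ and viewed, at most 17 in all, crops included, and the job is handed in when it is done.

Besides the shell and the picture viewer there is one more tool, called after "Call:" by a JSON object that holds its "op" and its "data". move_arm: Moves the arm, as the interface text tells. Its arguments: {"type":"object","properties":{"increments":{"type":"array","items":{"type":"object","properties":{"fingers":{"type":"number"},"linear":{"type":"array","items":{"type":"number"}},"turn":{"type":"number"}}}},"grip_force":{"type":"number"}},"required":["increments"]}

```bash
mkdir -p pics; ls; cat > h.py <<'E'
import numpy as np, cv2
from station import monitor, viewer, robot
from scipy.spatial.transform import Rotation as R
def snap(n,f):
    im=viewer.snapshot(n); cv2.imwrite('pics/'+f,cv2.cvtColor(im,cv2.COLOR_RGB2BGR)); return im
def cam(n):
    c=viewer.get_calibration(n); return np.array(c['K']),np.array(c['xyz']),R.from_euler('xyz',c['attitude'],degrees=True).as_matrix()
def proj(n,p):
    K,t,r=cam(n); q=K@(r.T@(np.array(p)-t)); return q[:2]/q[2]
def ray(n,uv,z):
    K,t,r=cam(n); d=r@np.linalg.inv(K)@np.array([*uv,1.]); return t+d*(z-t[2])/d[2]
E
python3 - <<'E'
from h import *
print(monitor.sense())
for c in('top','scene'):
    snap(c,c+'0.png'); print(viewer.get_calibration(c))
    for n in 'saw35 saw48 saw60 mandrel nest35 nest48 nest60 nest_mandrel coupling spade_bit'.split():
        print(c,n,[(np.round(d['position']).tolist(),round(d['conf'],2)) for d in viewer.tip_of(c,n)][:4])
E
```

```text
pics
{'clock': 0.0, 'joint_pos': array([ 6.73455510e+01,  1.72160255e+01,  8.71812678e+01,  3.23612175e-03,
        7.56701972e+01, -3.81495675e+00]), 'qvel': array([-0.04980954,  0.00435476, -0.00446221,  0.0117353 , -0.00470416,
       -0.01743619]), 'effort': array([-1.25511055e-03, -5.43501842e+01, -3.61799419e+01, -4.31422723e-05,
        3.92019123e-03, -1.12358916e-05]), 'tcp_pos': array([177.49443163, 520.32058176, 230.71037012]), 'eef_rot': array([-1.79932868e+02, -7.61798727e-03,  1.61159700e+02]), 'wrist_force': array([1.01933469, 0.2542861 , 0.6062542 ]), 'moment': array([-0.00306583, -0.00163546,  0.01455213]), 'grasp_force': 0.0, 'gripper_width': 85.33428809139014}
{'K': array([[500.06538025,   0.        , 318.96030985],
       [  0.        , 500.06538025, 199.66092684],
       [  0.        ,   0.        ,   1.        ]]), 'xyz': array([ 427.70373655,   10.63482085, 1374.34549789]), 'attitude': array([-175.39893833,   -0.53327641,  -89.4642286 ])}
top saw35 [([562.0, -401.0, -1.0], 0.75), ([592.0, 271.0, -0.0], 0.72), ([578.0, -266.0, -4.0], 0.6), ([493.0, 235.0, 0.0], 
[... 1329 characters left out ...]
235.0, -1.0], 0.56)]
scene saw60 [([559.0, -394.0, 4.0], 0.78), ([579.0, -266.0, 2.0], 0.64), ([594.0, 268.0, 1.0], 0.61), ([492.0, 235.0, -1.0], 0.56)]
scene mandrel [([512.0, 414.0, 9.0], 0.98)]
scene nest35 [([519.0, 61.0, 1.0], 0.98), ([534.0, -35.0, -3.0], 0.9), ([630.0, -23.0, -3.0], 0.58)]
scene nest48 [([519.0, 61.0, 1.0], 0.98), ([534.0, -35.0, -3.0], 0.9), ([630.0, -23.0, -3.0], 0.58)]
scene nest60 [([519.0, 61.0, 1.0], 0.98), ([534.0, -35.0, -3.0], 0.9), ([630.0, -23.0, -3.0], 0.58)]
scene nest_mandrel [([619.0, 70.0, 0.0], 0.58), ([415.0, 273.0, -4.0], 0.56)]
scene coupling [([444.0, -282.0, 0.0], 0.73)]
scene spade_bit [([416.0, 274.0, -4.0], 0.82), ([632.0, -22.0, -2.0], 0.15)]
```

View pics/top0.png

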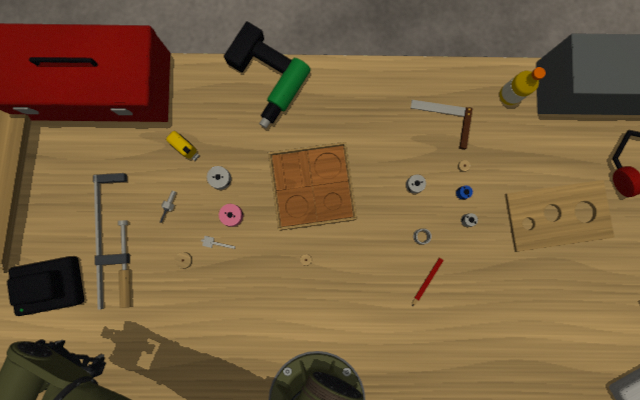

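View pics/scene0.png

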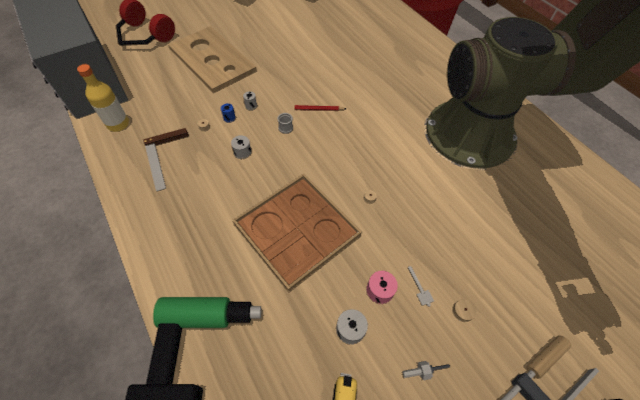

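The scene holds the bare saw60 at top-image (219,178), saw48 at (417,184) and saw35 at (471,220). The mandrel is at (168,206). The pink saw at (231,215), blue saw at (465,192), coupling at (422,236) and spade bit at (218,243) all stay put. Next I zoom in on the tray.

```bash
python3 - <<'E'
from h import *
a=cv2.imread('pics/top0.png')
t=cv2.resize(a[140:235,265:360],(475,475),interpolation=cv2.INTER_CUBIC)
m=cv2.resize(a[160:255,150:215],(325,475),interpolation=cv2.INTER_CUBIC)
cv2.imwrite('pics/crop0.png',np.hstack([t,m]))
b=cv2.imread('pics/scene0.png')
for n,uv in [('saw60',(218.5,177.5)),('saw48',(416.5,183.5)),('saw35',(471,219.5))]:
    print(n,ray('top',uv,42).round(1))
for n,uv in [('saw60',(352.5,323.5)),('saw48',(242,144)),('saw35',(250,97))]:
    print(n,ray('scene',uv,42).round(1))
E
```

```text
saw60 [591.9 268.8  42. ]
saw48 [ 581.2 -262.2   42. ]
saw35 [ 486.  -407.5   42. ]
saw60 [590.9 270.8  42. ]
saw48 [ 578.5 -253.6   42. ]
saw35 [ 484.  -399.5   42. ]
```

View pics/crop0.png

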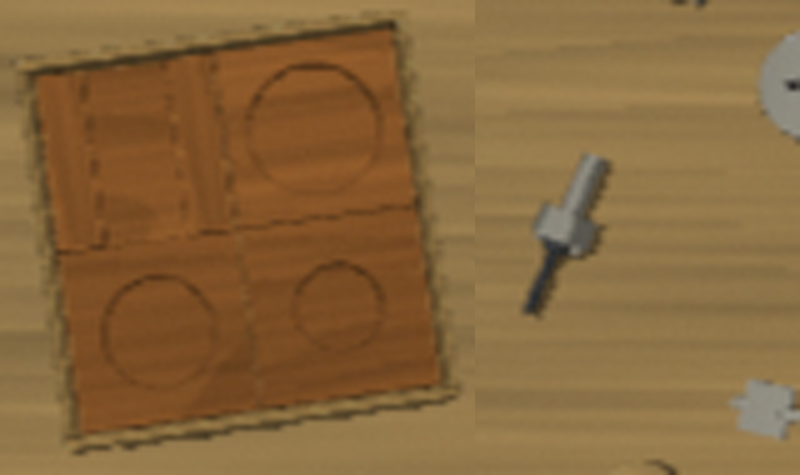

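The zoom shows nest60 top right, nest48 bottom left, nest35 bottom right and the slot block top left, with the slot running vertically in the image. The mandrel's drill tip points down and left.

```bash
cat >> h.py <<'E'
def move(xyz,yaw=None):
    "print linear/turn for a call from current pose (commanded ~ measured)"
    s=monitor.sense(); r=R.from_euler('xyz',s['eef_rot'],degrees=True).as_matrix()
    print('lin',(r.T@(np.array(xyz)-s['tcp_pos'])/1000).round(4), 'yaw',s['eef_rot'][2].round(2))
E
python3 - <<'E'
from h import *
f=lambda x,y,ox,oy:((x+.5)/5-.5+ox,(y+.5)/5-.5+oy)
P={}
for n,x,y in [('nest60',314,128),('nest48',160,331),('nest35',339,306),('slot',137.5,150)]:
    P[n]=ray('top',f(x,y,265,140),24); print(n,P[n].round(1))
for n,x,y in [('c1',35,73),('c2',396,26),('c3',442,383),('c4',80,433)]:
    P[n]=ray('top',f(x,y,265,140),24); print(n,P[n].round(1))
print('center',np.mean([P[k] for k in('c1','c2','c3','c4')],0), np.mean([P['nest48'],P['nest60']],0))
e=ray('top',f(122,158,150,160),14);t=ray('top',f(55,312,150,160),14)
d=t-e;print(e,t,(e+t)/2,np.linalg.norm(d),np.degrees(np.arctan2(d[1],d[0])))
for c in((P['c2']-P['c1']),(P['c3']-P['c4']),P['c1']-P['c4'],P['c2']-P['c3']):print(np.linalg.norm(c),np.degrees(np.arctan2(c[1],c[0])))
print(R.from_euler('xyz',viewer.get_calibration('wrist')['attitude'],degrees=True).as_matrix().round(2),viewer.get_calibration('wrist')['xyz'])
for p in [(512,414,250),(592,269,250)]: move(p)
E
```

```text
nest60 [630.9 -23.   24. ]
nest48 [519.2  59.4  24. ]
nest35 [533.8 -37.4  24. ]
slot [617.8  72.9  24. ]
c1 [659.5 129.4  24. ]
c2 [687.7 -67.4  24. ]
c3 [492.6 -93.4  24. ]
c4 [463.7 101.8  24. ]
center [575.86573907  17.5997403   24.        ] [575.07051537  18.1940389   24.        ]
[556.44212692 394.31203144  14.        ] [472.19611853 427.81719798  14.        ] [514.31912273 411.06461471  14.        ] 90.66413907936476 158.3119735963725
198.82004757106552 -81.86427543134742
197.3154510517476 -81.58215727403292
197.7953058452103 8.010247903545533
196.83283790413688 7.570958271010613
[[ 0.32  0.91  0.24]
 [ 0.95 -0.31 -0.08]
 [ 0.    0.26 -0.97]] [115.67539194 541.79962983 372.52388976]
lin [-0.3509  0.0072 -0.0187] yaw 161.16
lin [-0.4734 -0.1042 -0.0187] yaw 161.16
```

Call:
{"op": "move_arm", "data": {"increments": [{"fingers": 1, "linear": [-0.358, 0.006, 0.08], "turn": 0.57}, {"fingers": 1, "linear": [-0.358, 0.006, 0.08], "turn": 0.57}, {"fingers": 1, "linear": [-0.358, 0.006, 0.08], "turn": 0.57}, {"fingers": 1, "linear": [-0.358, 0.006, 0.08], "turn": 0.57}, {"fingers": 1, "linear": [-0.358, 0.006, 0.08], "turn": 0.57}, {"fingers": 1, "linear": [-0.358, 0.006, 0.08], "turn": 0.57}, {"fingers": 1, "linear": [-0.358, 0.006, 0.08], "turn": 0.57}, {"fingers": 1, "linear": [-0.358, 0.006, 0.08], "turn": 0.57}, {"fingers": 1, "linear": [-0.358, 0.006, 0.08], "turn": 0.57}, {"fingers": 1, "linear": [-0.358, 0.006, 0.08], "turn": 0.57}]}}

```text
clock: 2.1
tcp_pos: [517.8, 410.9, 151.3]
eef_rot: [-180.0, -0.0, 158.3]
wrist_force: [0.5, -0.1, 0.2]
gripper_width: 85.5
grasp_force: 0.0
```

```bash
python3 - <<'E'
from h import *
s=monitor.sense();print(s['tcp_pos'],s['eef_rot'],s['clock'])
snap('wrist','w1.png'); print(viewer.tip_of('wrist','mandrel'),proj('wrist',(513,411.5,14)))
E
```

```text
[517.77307055 410.93801062 151.26813788] [-1.79992174e+02 -2.10718218e-02  1.58316549e+02] 2.1
[{'position': [505.6, 411.7, 15.6], 'conf': 0.88}] [314.61276126 187.14754241]
```

View pics/w1.png

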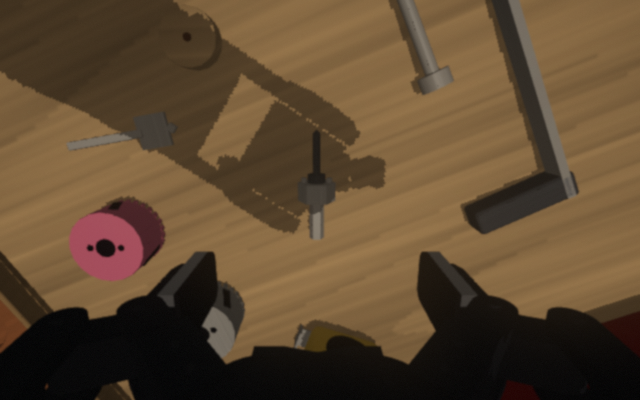

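The wrist view shows the mandrel vertical in the picture, so it is parallel to the tool's x axis. The drill tip is at (316,131), the collar spans rows 179–206 at column 317, and the shank end is at (317,238).

```bash
python3 - <<'E'
from h import *
t=ray('wrist',(316,131),14);e=ray('wrist',(317,238),14);d=t-e
print(t,e,(t+e)/2,np.linalg.norm(d),np.degrees(np.arctan2(d[1],d[0])))
u=d/np.linalg.norm(d); c=ray('wrist',(317,182),28);print('collar',ray('wrist',(317,192.5),14))
g=(t+e)/2-5*u; move([g[0],g[1],4])
E
```

```text
[469.82740116 429.92098649  14.        ] [556.73025778 396.36030286  14.        ] [513.27882947 413.14064468  14.        ] 93.15806982798686 158.88412744794482
collar [518.11177613 411.66471418  14.        ]
lin [-0.0006  0.      0.1479] yaw 158.39
```

Call:
{"op": "move_arm", "data": {"increments": [{"fingers": 1, "linear": [-0.001, 0, 0.05], "turn": -0.1}, {"fingers": 1, "linear": [-0.001, 0, 0.1], "turn": -0.1}, {"fingers": 1, "linear": [-0.001, 0, 0.13], "turn": -0.1}, {"fingers": 1, "linear": [-0.001, 0, 0.147], "turn": -0.1}, {"fingers": 1, "linear": [-0.001, 0, 0.147], "turn": -0.1}, {"fingers": 0, "linear": [-0.001, 0, 0.147], "turn": -0.1}, {"fingers": 0, "linear": [-0.001, 0, 0.147], "turn": -0.1}, {"fingers": 0, "linear": [-0.001, 0, 0.147], "turn": -0.1}, {"fingers": 0, "linear": [-0.001, 0, 0.147], "turn": -0.1}, {"fingers": 0, "linear": [-0.001, 0, 0.147], "turn": -0.1}, {"fingers": 0, "linear": [-0.001, 0, 0.147], "turn": -0.1}], "grip_force": 50}}

```text
clock: 3.3
tcp_pos: [519.8, 410.6, 5.8]
eef_rot: [179.9, 0.1, 158.8]
wrist_force: [-2.9, -2.9, 8.3]
gripper_width: 29.6
grasp_force: 48.8
```

Width 29.6 mm with an upward force suggests the pads hold the sloping faces above the axis. I'll open slightly, go lower and regrip.

Call:
{"op": "move_arm", "data": {"increments": [{"fingers": 0.6, "linear": [0, 0, 0], "turn": 0}, {"fingers": 0.6, "linear": [0, 0, 0], "turn": 0}, {"fingers": 0.6, "linear": [0, 0, 0], "turn": 0}, {"fingers": 0.6, "linear": [0, 0, 0.003], "turn": 0}, {"fingers": 0.6, "linear": [0, 0, 0.006], "turn": 0}, {"fingers": 0.6, "linear": [0, 0, 0.006], "turn": 0}]}}

```text
clock: 3.9
tcp_pos: [519.0, 410.0, -2.5]
eef_rot: [-179.9, -0.0, 158.8]
wrist_force: [0.9, 0.0, -0.5]
gripper_width: 51.2
grasp_force: 0.0
```

Call:
{"op": "move_arm", "data": {"increments": [{"fingers": 0, "linear": [0, 0, 0], "turn": 0}, {"fingers": 0, "linear": [0, 0, 0], "turn": 0}, {"fingers": 0, "linear": [0, 0, 0], "turn": 0}, {"fingers": 0, "linear": [0, 0, 0], "turn": 0}, {"fingers": 0, "linear": [0, 0, 0], "turn": 0}]}}

```text
clock: 4.4
tcp_pos: [520.0, 410.6, -0.2]
eef_rot: [179.9, 0.1, 158.8]
wrist_force: [-2.4, -1.6, 9.7]
gripper_width: 29.9
grasp_force: 51.1
```

Call:
{"op": "move_arm", "data": {"increments": [{"fingers": 0, "linear": [0, 0, -0.02], "turn": 0}, {"fingers": 0, "linear": [0, 0, -0.06], "turn": 0}, {"fingers": 0, "linear": [0, 0, -0.1], "turn": 0}, {"fingers": 0, "linear": [0, 0, -0.1], "turn": 0}, {"fingers": 0, "linear": [0, 0, -0.1], "turn": 0}]}}

```text
clock: 4.9
tcp_pos: [519.4, 410.3, 98.8]
eef_rot: [179.9, 0.0, 158.8]
wrist_force: [-0.2, 0.1, -3.0]
gripper_width: 29.6
grasp_force: 49.7
```

```bash
python3 - <<'E'
from h import *
a=snap('wrist','w2.png'); b=snap('scene','s2.png')
u,v=proj('scene',(520,410,110)).astype(int);print(u,v)
c=cv2.cvtColor(np.hstack([cv2.resize(a[180:400,170:470],(400,293)),cv2.resize(b[max(v-60,0):v+60,u-80:u+80],(391,293))]),cv2.COLOR_RGB2BGR)
cv2.imwrite('pics/c2.png',c)
E
```

```text
437 363
```

View pics/c2.png

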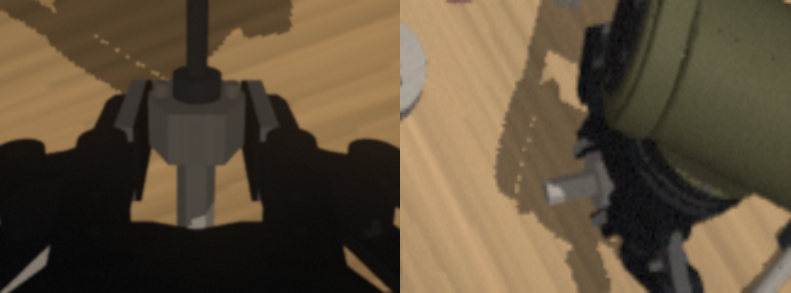

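The mandrel is held level between the pads, its drill pointing up in the wrist view. I carry it over the slot block.

Call:
{"op": "move_arm", "data": {"increments": [{"fingers": 0, "linear": [-0.219, -0.275, 0.0], "turn": -5.82}, {"fingers": 0, "linear": [-0.219, -0.275, 0.0], "turn": -5.82}, {"fingers": 0, "linear": [-0.219, -0.275, 0.0], "turn": -5.82}, {"fingers": 0, "linear": [-0.219, -0.275, 0.0], "turn": -5.82}, {"fingers": 0, "linear": [-0.219, -0.275, 0.0], "turn": -5.82}, {"fingers": 0, "linear": [-0.219, -0.275, 0.0], "turn": -5.82}, {"fingers": 0, "linear": [-0.219, -0.275, 0.0], "turn": -5.82}, {"fingers": 0, "linear": [-0.219, -0.275, 0.0], "turn": -5.82}, {"fingers": 0, "linear": [-0.219, -0.275, 0.0], "turn": -5.82}, {"fingers": 0, "linear": [-0.219, -0.275, 0.0], "turn": -5.82}, {"fingers": 0, "linear": [-0.219, -0.275, 0.0], "turn": -5.82}]}}

```text
clock: 6.1
tcp_pos: [623.6, 76.1, 97.8]
eef_rot: [180.0, -0.1, -172.0]
wrist_force: [0.4, 0.7, -0.9]
gripper_width: 29.7
grasp_force: 49.9
```

```bash
python3 - <<'E'
from h import *
s=monitor.sense();print(s['tcp_pos'],s['eef_rot'])
a=snap('wrist','w3.png')
for p in [(617.7,73.8,18),(631.3,-24,24),(533.3,-37.8,24),(519.7,60.2,24)]:
    u=proj('wrist',p);print(u)
    if 0<u[0]<640 and 0<u[1]<400: cv2.circle(a,tuple(int(x) for x in u),3,(0,255,0),-1)
cv2.imwrite('pics/w3m.png',cv2.cvtColor(a,cv2.COLOR_RGB2BGR))
E
```

```text
[623.57448407  76.10951974  97.77287867] [ 1.79988500e+02 -5.17041980e-02 -1.71989813e+02]
[314.18686269 201.92762221]
[165.9485864  204.06994011]
[146.42567294  42.34271328]
[314.05351914  42.6982604 ]
```

View pics/w3m.png

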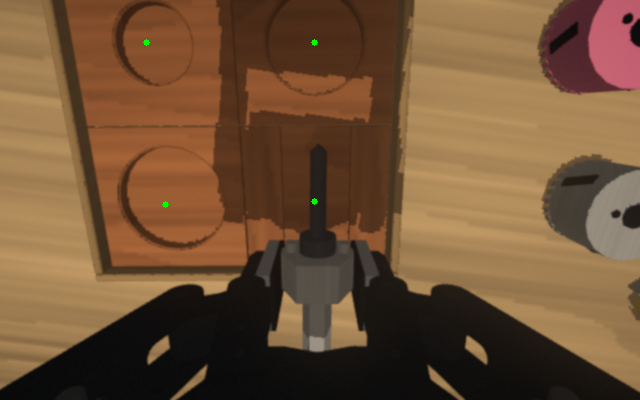

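The green marks are my predicted centres. nest48 and the slot fit; the nest60 circle centre is about (171,198) against a predicted (166,204), and nest35 is about (153,43) against (146,42). I'll refit the tray with these.

```bash
python3 - <<'E'
from h import *
for n,uv in dict(n35=(153,43.5),n60=(171,197.5),n48=(314.5,45)).items(): print(n,ray('wrist',uv,24).round(1))
print(ray('wrist',(315.5,126),24), ray('wrist',(240,269),24))
move([624.3,74.7,22])
E
```

```text
n35 [533.4 -34.   24. ]
n60 [626.3 -20.8  24. ]
n48 [520.9  60.6  24. ]
[567.14016428  67.67735705  24.        ] [671.69212532  28.67054143  24.        ]
lin [-0.0005 -0.0015  0.076 ] yaw -171.98
```

Call:
{"op": "move_arm", "data": {"increments": [{"fingers": 0, "linear": [0, -0.001, 0.04], "turn": 0}, {"fingers": 0, "linear": [0, -0.001, 0.065], "turn": 0}, {"fingers": 0, "linear": [0, -0.001, 0.075], "turn": 0}, {"fingers": 0, "linear": [0, -0.001, 0.077], "turn": 0}, {"fingers": 0, "linear": [0, -0.001, 0.077], "turn": 0}]}}

```text
clock: 6.65
tcp_pos: [624.7, 74.1, 22.2]
eef_rot: [-180.0, 0.1, -172.1]
wrist_force: [0.5, 0.1, -1.9]
gripper_width: 29.5
grasp_force: 49.9
```

Call:
{"op": "move_arm", "data": {"increments": [{"fingers": 0, "linear": [0, 0, 0.002], "turn": 0}, {"fingers": 0, "linear": [0, 0, 0.003], "turn": 0}, {"fingers": 0, "linear": [0, 0, 0.003], "turn": 0}]}}

```text
clock: 6.95
tcp_pos: [624.4, 73.7, 18.8]
eef_rot: [-180.0, 0.0, -172.1]
wrist_force: [-0.2, 0.1, -1.9]
gripper_width: 29.9
grasp_force: 49.9
```

Call:
{"op": "move_arm", "data": {"increments": [{"fingers": 0, "linear": [0, 0, 0.001], "turn": 0}, {"fingers": 0, "linear": [0, 0, 0.002], "turn": 0}, {"fingers": 0, "linear": [0, 0, 0.002], "turn": 0}]}}

```text
clock: 7.25
tcp_pos: [624.7, 73.7, 17.3]
eef_rot: [-180.0, 0.1, -172.1]
wrist_force: [-3.2, -1.2, 7.2]
gripper_width: 29.6
grasp_force: 54.9
```

Call:
{"op": "move_arm", "data": {"increments": [{"fingers": 0.3, "linear": [0, 0, 0], "turn": 0}, {"fingers": 0.45, "linear": [0, 0, 0], "turn": 0}, {"fingers": 0.6, "linear": [0, 0, 0], "turn": 0}, {"fingers": 0.6, "linear": [0, 0, 0], "turn": 0}, {"fingers": 0.6, "linear": [0, 0, -0.03], "turn": 0}, {"fingers": 1, "linear": [0, 0, -0.08], "turn": 0}, {"fingers": 1, "linear": [0, 0, -0.12], "turn": 0}, {"fingers": 1, "linear": [0, 0, -0.12], "turn": 0}]}}

```text
clock: 8.05
tcp_pos: [626.5, 73.8, 142.6]
eef_rot: [-180.0, 0.5, -172.1]
wrist_force: [0.5, -0.1, 0.7]
gripper_width: 85.6
grasp_force: 0.0
```

```bash
python3 - <<'E'
from h import *
a=snap('wrist','w4.png'); b=snap('top','t4.png')
for c in('wrist','top','scene'):
  if c=='scene': snap(c,'s4.png')
  print(c,[(np.round(d['position'],1).tolist(),round(d['conf'],2)) for d in viewer.tip_of(c,'mandrel')][:2])
move([591.5,270,130])
c=cv2.resize(a[60:400,160:480],(600,637)[:2]); c=cv2.resize(a[60:400,160:480],(560,595))
cv2.imwrite('pics/c4.png',cv2.cvtColor(c,cv2.COLOR_RGB2BGR))
E
```

```text
wrist [([615.4, 73.0, 29.8], 0.94), ([514.6, 60.3, -4.3], 0.36)]
top [([438.6, -280.3, 4.1], 0.59)]
scene [([620.8, 77.2, 21.9], 0.64)]
lin [0.0049 0.1989 0.0048] yaw -172.09
```

View pics/c4.png

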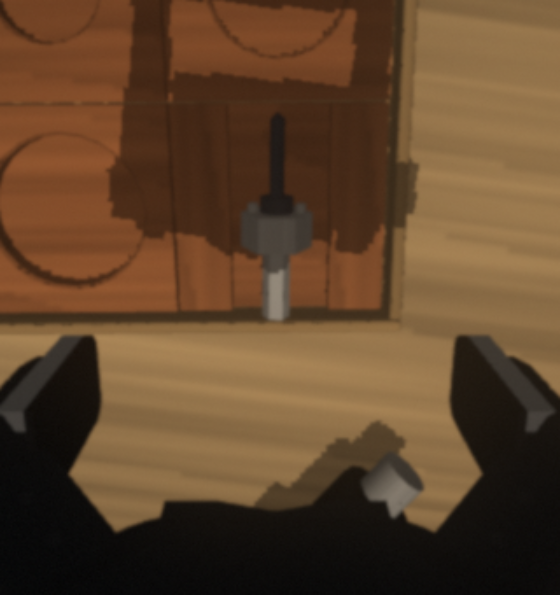

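The mandrel lies in the slot, aligned and about centred: tip just below the block divider, shank end at the tray edge. Next is saw60.

Call:
{"op": "move_arm", "data": {"increments": [{"fingers": 1, "linear": [0.005, 0.199, 0.005], "turn": 0}, {"fingers": 1, "linear": [0.005, 0.199, 0.005], "turn": 0}, {"fingers": 1, "linear": [0.005, 0.199, 0.005], "turn": 0}, {"fingers": 1, "linear": [0.005, 0.199, 0.005], "turn": 0}, {"fingers": 1, "linear": [0.005, 0.199, 0.005], "turn": 0}, {"fingers": 1, "linear": [0.005, 0.199, 0.005], "turn": 0}, {"fingers": 1, "linear": [0.005, 0.199, 0.005], "turn": 0}]}}

```text
clock: 9.05
tcp_pos: [592.0, 269.1, 130.7]
eef_rot: [-180.0, -0.1, -172.1]
wrist_force: [-0.1, -0.4, 0.5]
gripper_width: 85.5
grasp_force: 0.0
```

```bash
cat >> h.py <<'E'
def find(f,xy,dia):
    "centre of the saw's top disc near xy, by thresholding in the wrist picture"
    a=snap('wrist',f); g=cv2.cvtColor(a,cv2.COLOR_RGB2HSV)
    s=monitor.sense();print('tcp',s['tcp_pos'].round(1),s['eef_rot'].round(1),s['clock'])
    u=proj('wrist',(*xy,42)); r=np.linalg.norm(proj('wrist',(xy[0]+dia/2,xy[1],42))-u)
    gray=cv2.medianBlur(cv2.cvtColor(a,cv2.COLOR_RGB2GRAY),5)
    c=cv2.HoughCircles(gray,cv2.HOUGH_GRADIENT,1,20,param1=80,param2=12,minRadius=int(r*.85),maxRadius=int(r*1.15))
    print('pred',u,r)
    if c is not None:
        for x,y,q in sorted(c[0],key=lambda k:np.hypot(k[0]-u[0],k[1]-u[1]))[:3]: print((x,y,q),ray('wrist',(x,y),42).round(1))
    print([np.round(d['position'],1).tolist() for d in viewer.tip_of('wrist','saw35')][:3])
    return a
E
python3 - <<'E'
from h import *
find('w5.png',(591.5,270),60)
E
```

```text
tcp [592.2 268.9 130.9] [-180.    -0.  -172.2] 9.1
pred [318.07773449 206.50160069] 39.21961024544387
(np.float32(316.5), np.float32(205.5), np.float32(37.1)) [590.9 268.8  42. ]
(np.float32(432.5), np.float32(302.5), np.float32(44.4)) [655.9 368.3  42. ]
(np.float32(291.5), np.float32(58.5), np.float32(39.4)) [496.5 239.7  42. ]
[[592.1, 274.1, -0.5], [492.8, 237.3, 0.3]]
```

View pics/w5.png

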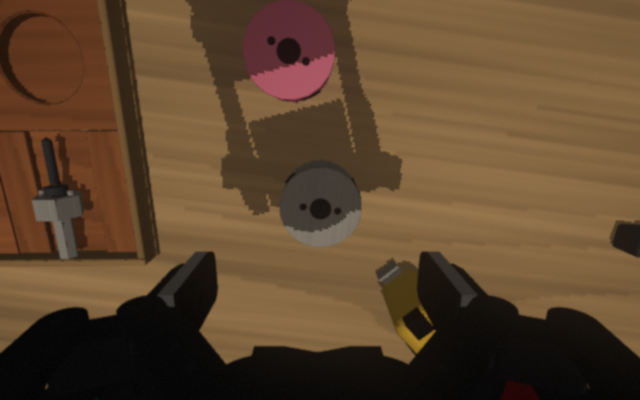

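saw60 is at (320,207), its centre hole within a millimetre or two of the tool. Descend and grip.

Call:
{"op": "move_arm", "data": {"increments": [{"fingers": 1, "linear": [0, 0.001, 0.05], "turn": 0}, {"fingers": 1, "linear": [0, 0.001, 0.09], "turn": 0}, {"fingers": 1, "linear": [0, 0.001, 0.115], "turn": 0}, {"fingers": 1, "linear": [0, 0.001, 0.12], "turn": 0}, {"fingers": 1, "linear": [0, 0.001, 0.12], "turn": 0}, {"fingers": 0, "linear": [0, 0.001, 0.12], "turn": 0}, {"fingers": 0, "linear": [0, 0.001, 0.12], "turn": 0}, {"fingers": 0, "linear": [0, 0.001, 0.12], "turn": 0}, {"fingers": 0, "linear": [0, 0.001, 0.12], "turn": 0}, {"fingers": 0, "linear": [0, 0.001, 0.12], "turn": 0}]}}

```text
clock: 10.15
tcp_pos: [592.8, 271.4, 13.6]
eef_rot: [180.0, 0.2, -172.1]
wrist_force: [-0.6, -1.3, 6.2]
gripper_width: 58.5
grasp_force: 53.6
```

Call:
{"op": "move_arm", "data": {"increments": [{"fingers": 0, "linear": [0, 0, -0.02], "turn": 0}, {"fingers": 0, "linear": [0, 0, -0.06], "turn": 0}, {"fingers": 0, "linear": [0, 0, -0.08], "turn": 0}, {"fingers": 0, "linear": [0, 0, -0.08], "turn": 0}, {"fingers": 0, "linear": [0, 0, -0.08], "turn": 0}]}}

```text
clock: 10.65
tcp_pos: [591.7, 271.1, 91.5]
eef_rot: [180.0, 0.0, -172.1]
wrist_force: [0.0, -0.1, -2.9]
gripper_width: 58.5
grasp_force: 54.1
```

```bash
python3 - <<'E'
from h import *
print(monitor.sense()['tcp_pos']); move([629.5,-22.5,90])
a=snap('wrist','w6.png')
E
```

```text
[591.66728682 271.06701715  91.45386425]
lin [ 0.0029 -0.296   0.0014] yaw -172.09
```

View pics/w6.png

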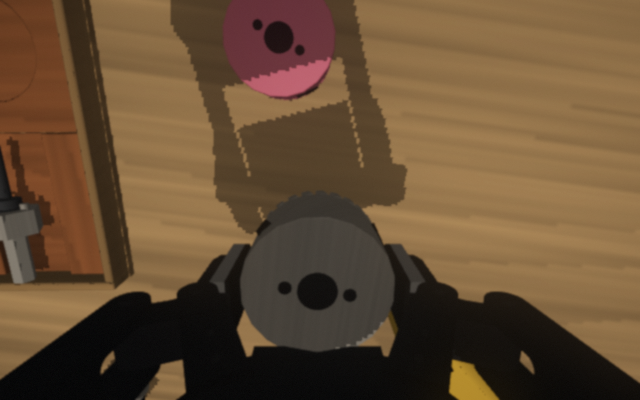

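saw60 is held level, with its centre hole at (317,292). I check its offset from the TCP.

```bash
python3 - <<'E'
from h import *
print(ray('wrist',(317,292),121),monitor.sense()['tcp_pos'])
E
```

```text
[589.9324159  271.11507026 121.        ] [591.30305834 270.92537106  90.49117364]
```

Call:
{"op": "move_arm", "data": {"increments": [{"fingers": 0, "linear": [0.003, -0.296, 0], "turn": 0}, {"fingers": 0, "linear": [0.003, -0.296, 0], "turn": 0}, {"fingers": 0, "linear": [0.003, -0.296, 0], "turn": 0}, {"fingers": 0, "linear": [0.003, -0.296, 0], "turn": 0}, {"fingers": 0, "linear": [0.003, -0.296, 0], "turn": 0}, {"fingers": 0, "linear": [0.003, -0.296, 0], "turn": 0}, {"fingers": 0, "linear": [0.003, -0.296, 0], "turn": 0}, {"fingers": 0, "linear": [0.003, -0.296, 0], "turn": 0}, {"fingers": 0, "linear": [0.003, -0.296, 0], "turn": 0}]}}

```text
clock: 11.6
tcp_pos: [629.1, -21.6, 90.4]
eef_rot: [180.0, -0.1, -172.0]
wrist_force: [-0.1, 1.0, -1.9]
gripper_width: 58.9
grasp_force: 54.4
```

```bash
python3 - <<'E'
from h import *
print(monitor.sense()['tcp_pos']); a=snap('wrist','w7.png')
for n,p in dict(n60=(629.5,-22.5,24),n35=(533.4,-36,24)).items():
    for t in np.linspace(0,6.28,40):
        r=36 if n=='n60' else 23.5
        u=proj('wrist',(p[0]+r*np.cos(t),p[1]+r*np.sin(t),24)); cv2.circle(a,tuple(int(x) for x in u),1,(0,255,0),-1)
cv2.imwrite('pics/w7m.png',cv2.cvtColor(a,cv2.COLOR_RGB2BGR))
E
```

```text
[629.07031193 -21.56040192  90.35607452]
```

View pics/w7m.png

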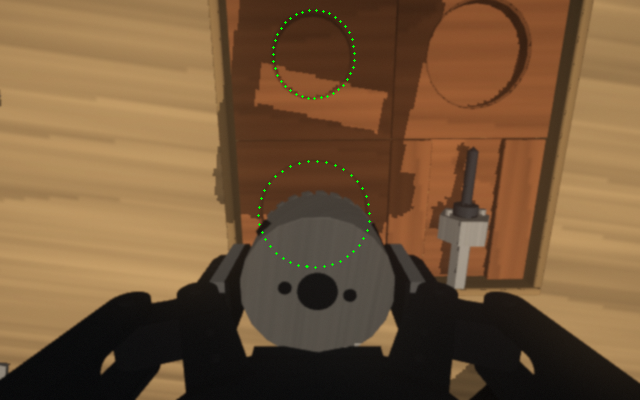

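The nest35 overlay coincides with its rim, so the refit is good. Lowering saw60.

Call:
{"op": "move_arm", "data": {"increments": [{"fingers": 0, "linear": [0, -0.001, 0.03], "turn": 0}, {"fingers": 0, "linear": [0, -0.001, 0.05], "turn": 0}, {"fingers": 0, "linear": [0, -0.001, 0.058], "turn": 0}, {"fingers": 0, "linear": [0, -0.001, 0.061], "turn": 0}, {"fingers": 0, "linear": [0, -0.001, 0.062], "turn": 0}, {"fingers": 0, "linear": [0, -0.001, 0.062], "turn": 0}]}}

```text
clock: 12.25
tcp_pos: [630.1, -23.3, 30.2]
eef_rot: [-180.0, 0.1, -172.1]
wrist_force: [-0.2, 0.1, -1.3]
gripper_width: 58.6
grasp_force: 54.4
```

Call:
{"op": "move_arm", "data": {"increments": [{"fingers": 0, "linear": [0, 0, 0.001], "turn": 0}, {"fingers": 0, "linear": [0, 0, 0.002], "turn": 0}, {"fingers": 0, "linear": [0, 0, 0.003], "turn": 0}, {"fingers": 0, "linear": [0, 0, 0.003], "turn": 0}]}}

```text
clock: 12.65
tcp_pos: [629.6, -23.5, 26.2]
eef_rot: [180.0, -0.0, -172.1]
wrist_force: [-0.5, -0.3, -0.1]
gripper_width: 58.4
grasp_force: 54.4
```

Call:
{"op": "move_arm", "data": {"increments": [{"fingers": 0, "linear": [0, 0, 0.001], "turn": 0}, {"fingers": 0.8, "linear": [0, 0, 0.001], "turn": 0}, {"fingers": 1, "linear": [0, 0, 0.001], "turn": 0}, {"fingers": 1, "linear": [0, 0, 0.001], "turn": 0}, {"fingers": 1, "linear": [0, 0, 0.001], "turn": 0}, {"fingers": 1, "linear": [0, 0, -0.03], "turn": 0}, {"fingers": 1, "linear": [0, 0, -0.08], "turn": 0}, {"fingers": 1, "linear": [0, 0, -0.12], "turn": 0}, {"fingers": 1, "linear": [0, 0, -0.12], "turn": 0}]}}

```text
clock: 13.55
tcp_pos: [631.9, -23.7, 152.8]
eef_rot: [-179.9, 0.6, -172.1]
wrist_force: [1.2, -0.2, 1.0]
gripper_width: 85.7
grasp_force: 0.0
```

```bash
python3 - <<'E'
from h import *
a=find('w8.png',(629.5,-23),60)
K=proj('wrist',(629.5,-23,56));print(K); move([579.5,-262,130])
E
```

```text
tcp [630.8 -23.6 149.4] [-179.9    0.3 -172.1] 13.6
pred [317.49286304 198.30356321] 36.767067324371446
(np.float32(318.5), np.float32(196.5), np.float32(37.9)) [628.  -22.4  42. ]
(np.float32(289.5), np.float32(208.5), np.float32(33.5)) [640.5 -43.3  42. ]
(np.float32(316.5), np.float32(64.5), np.float32(32.7)) [534.9 -36.9  42. ]
[[627.5, -22.6, 7.2], [581.7, -261.8, 3.0]]
[317.12946547 205.69605851]
lin [ 0.0828 -0.2293  0.017 ] yaw -172.09
```

View pics/w8.png

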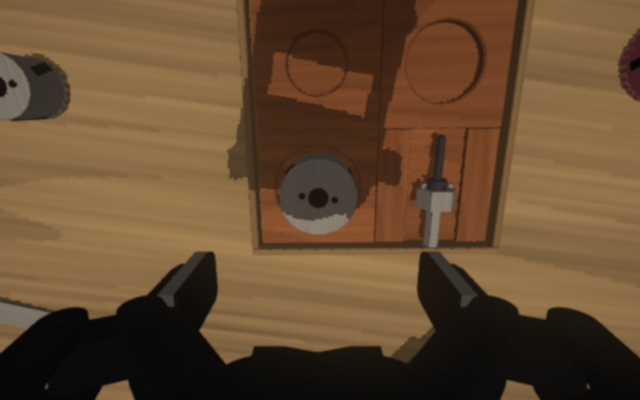

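saw60 sits upright in its recess at (319,195). On to saw48, turning 28° on the way to keep the last joint clear of its limit.

Call:
{"op": "move_arm", "data": {"increments": [{"fingers": 1, "linear": [0.083, -0.229, 0.018], "turn": 5.6}, {"fingers": 1, "linear": [0.083, -0.229, 0.018], "turn": 5.6}, {"fingers": 1, "linear": [0.083, -0.229, 0.018], "turn": 5.6}, {"fingers": 1, "linear": [0.083, -0.229, 0.018], "turn": 5.6}, {"fingers": 1, "linear": [0.083, -0.229, 0.018], "turn": 5.6}, {"fingers": 1, "linear": [0.083, -0.229, 0.018], "turn": 5.6}, {"fingers": 1, "linear": [0.083, -0.229, 0.018], "turn": 5.6}, {"fingers": 1, "linear": [0.083, -0.229, 0.018], "turn": 5.6}]}}

```text
clock: 14.45
tcp_pos: [578.9, -260.8, 127.4]
eef_rot: [180.0, -0.1, 160.0]
wrist_force: [-0.7, 0.3, -0.1]
gripper_width: 85.3
grasp_force: 0.0
```

```bash
python3 - <<'E'
from h import *
find('w9.png',(579.5,-262),48)
E
```

```text
tcp [ 579.2 -260.5  127.7] [ 1.8e+02 -1.0e-01  1.6e+02] 14.5
pred [314.72195864 209.86144368] 32.029886753730835
(np.float32(315.5), np.float32(209.5), np.float32(34.3)) [ 579.4 -261.4   42. ]
(np.float32(399.5), np.float32(327.5), np.float32(31.0)) [ 691.8 -232.8   42. ]
(np.float32(193.5), np.float32(295.5), np.float32(34.3)) [ 611.5 -371.5   42. ]
[[580.2, -262.2, 2.1], [562.6, -395.2, -1.6], [630.3, -25.8, 6.3]]
```

View pics/w9.png

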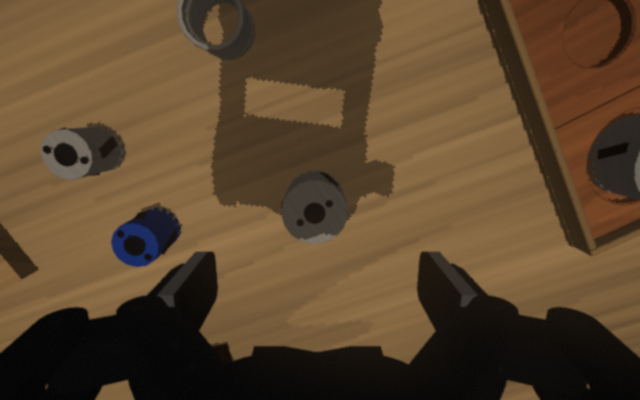

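saw48 is at (315,209), directly under the tool, with blue, saw35 and coupling well clear. Grip it and lift.

Call:
{"op": "move_arm", "data": {"increments": [{"fingers": 1, "linear": [0, -0.001, 0.05], "turn": 0}, {"fingers": 1, "linear": [0, -0.001, 0.09], "turn": 0}, {"fingers": 1, "linear": [0, -0.001, 0.112], "turn": 0}, {"fingers": 1, "linear": [0, -0.001, 0.116], "turn": 0}, {"fingers": 1, "linear": [0, -0.001, 0.116], "turn": 0}, {"fingers": 0, "linear": [0, -0.001, 0.116], "turn": 0}, {"fingers": 0, "linear": [0, -0.001, 0.116], "turn": 0}, {"fingers": 0, "linear": [0, -0.001, 0.116], "turn": 0}, {"fingers": 0, "linear": [0, -0.001, 0.116], "turn": 0}, {"fingers": 0, "linear": [0, -0.001, 0.116], "turn": 0}]}}

```text
clock: 15.55
tcp_pos: [579.3, -263.0, 13.9]
eef_rot: [-180.0, 0.1, 159.9]
wrist_force: [-1.3, 1.3, 8.1]
gripper_width: 46.6
grasp_force: 51.0
```

Call:
{"op": "move_arm", "data": {"increments": [{"fingers": 0, "linear": [0, 0, -0.02], "turn": 0}, {"fingers": 0, "linear": [0, 0, -0.06], "turn": 0}, {"fingers": 0, "linear": [0, 0, -0.1], "turn": 0}, {"fingers": 0, "linear": [0, 0, -0.1], "turn": 0}, {"fingers": 0, "linear": [0, 0, -0.1], "turn": 0}]}}

```text
clock: 16.05
tcp_pos: [578.8, -262.8, 113.3]
eef_rot: [-180.0, 0.1, 159.9]
wrist_force: [0.2, 0.1, -1.9]
gripper_width: 46.6
grasp_force: 51.7
```

```bash
python3 - <<'E'
from h import *
snap('wrist','w10.png'); move([520,60,112])
E
```

```text
lin [ 0.1655  0.2829 -0.    ] yaw 159.91
```

Call:
{"op": "move_arm", "data": {"increments": [{"fingers": 0, "linear": [0.166, 0.283, 0], "turn": 0}, {"fingers": 0, "linear": [0.166, 0.283, 0], "turn": 0}, {"fingers": 0, "linear": [0.166, 0.283, 0], "turn": 0}, {"fingers": 0, "linear": [0.166, 0.283, 0], "turn": 0}, {"fingers": 0, "linear": [0.166, 0.283, 0], "turn": 0}, {"fingers": 0, "linear": [0.166, 0.283, 0], "turn": 0}, {"fingers": 0, "linear": [0.166, 0.283, 0], "turn": 0}, {"fingers": 0, "linear": [0.166, 0.283, 0], "turn": 0}, {"fingers": 0, "linear": [0.166, 0.283, 0], "turn": 0}, {"fingers": 0, "linear": [0.166, 0.283, 0], "turn": 0}]}}

```text
clock: 17.1
tcp_pos: [519.8, 59.4, 111.6]
eef_rot: [-180.0, -0.1, 159.9]
wrist_force: [-0.1, -1.1, -2.2]
gripper_width: 46.8
grasp_force: 51.9
```

```bash
python3 - <<'E'
from h import *
print(monitor.sense()['tcp_pos']); a=snap('wrist','w11.png')
g=[(520,60,24,30),(533.4,-36,24,23.5)]
for x,y,z,r in g:
    for t in np.linspace(0,6.28,40):
        u=proj('wrist',(x+r*np.cos(t),y+r*np.sin(t),z)); cv2.circle(a,tuple(int(q) for q in u),1,(0,255,0),-1)
cv2.imwrite('pics/w11m.png',cv2.cvtColor(a,cv2.COLOR_RGB2BGR)); move([520,60,31])
E
```

```text
[519.79574683  59.35175575 111.62021736]
lin [0.0001 0.0008 0.0808] yaw 159.84
```

View pics/w11m.png

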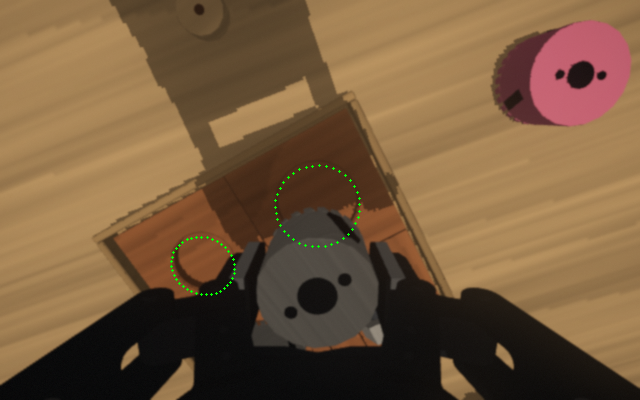

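Overlays agree with the nest35 rim, and saw48 is centred over nest48. Lowering.

Call:
{"op": "move_arm", "data": {"increments": [{"fingers": 0, "linear": [0, 0.001, 0.04], "turn": 0}, {"fingers": 0, "linear": [0, 0.001, 0.07], "turn": 0}, {"fingers": 0, "linear": [0, 0.001, 0.08], "turn": 0}, {"fingers": 0, "linear": [0, 0.001, 0.083], "turn": 0}, {"fingers": 0, "linear": [0, 0.001, 0.084], "turn": 0}, {"fingers": 0, "linear": [0, 0.001, 0.085], "turn": 0}, {"fingers": 0, "linear": [0, 0.001, 0.085], "turn": 0}]}}

```text
clock: 17.85
tcp_pos: [520.8, 61.0, 28.3]
eef_rot: [180.0, 0.1, 159.9]
wrist_force: [0.0, -1.3, -2.2]
gripper_width: 46.7
grasp_force: 51.9
```

Call:
{"op": "move_arm", "data": {"increments": [{"fingers": 0, "linear": [0, 0, 0.001], "turn": 0}, {"fingers": 0, "linear": [0, 0, 0.002], "turn": 0}, {"fingers": 0, "linear": [0, 0, 0.002], "turn": 0}]}}

```text
clock: 18.15
tcp_pos: [520.3, 61.1, 25.3]
eef_rot: [180.0, 0.0, 159.9]
wrist_force: [0.6, -0.7, -1.2]
gripper_width: 46.4
grasp_force: 51.9
```

Call:
{"op": "move_arm", "data": {"increments": [{"fingers": 0, "linear": [0, 0, 0.001], "turn": 0}, {"fingers": 0.7, "linear": [0, 0, 0.001], "turn": 0}, {"fingers": 0.8, "linear": [0, 0, 0.001], "turn": 0}, {"fingers": 0.8, "linear": [0, 0, 0.001], "turn": 0}, {"fingers": 0.8, "linear": [0, 0, 0.001], "turn": 0}, {"fingers": 0.8, "linear": [0, 0, -0.03], "turn": 0}, {"fingers": 1, "linear": [0, 0, -0.08], "turn": 0}, {"fingers": 1, "linear": [0, 0, -0.12], "turn": 0}, {"fingers": 1, "linear": [0, 0, -0.12], "turn": 0}]}}

```text
clock: 19.05
tcp_pos: [522.5, 61.2, 150.7]
eef_rot: [179.8, 0.5, 159.9]
wrist_force: [-0.2, 0.0, -0.6]
gripper_width: 85.2
grasp_force: 0.0
```

```bash
python3 - <<'E'
from h import *
find('w12.png',(520,60),48); print(proj('wrist',(520,60,56)))
move([485,-404,130])
E
```

```text
tcp [521.3  61.1 147.7] [179.9   0.3 159.9] 19.1
pred [314.28830592 199.6344106 ] 29.88437443185086
(np.float32(315.5), np.float32(199.5), np.float32(31.0)) [520.2  60.9  42. ]
(np.float32(380.5), np.float32(245.5), np.float32(27.9)) [573.3  96.3  42. ]
(np.float32(217.5), np.float32(232.5), np.float32(25.4)) [518.9 -20.3  42. ]
[[521.5, 59.5, 10.3], [492.0, 238.9, 0.7], [629.1, -23.6, 8.1]]
[314.85638    206.84533212]
lin [-0.1265 -0.4489  0.0157] yaw 159.91
```

Call:
{"op": "move_arm", "data": {"increments": [{"fingers": 1, "linear": [-0.127, -0.449, 0.016], "turn": 0}, {"fingers": 1, "linear": [-0.127, -0.449, 0.016], "turn": 0}, {"fingers": 1, "linear": [-0.127, -0.449, 0.016], "turn": 0}, {"fingers": 1, "linear": [-0.127, -0.449, 0.016], "turn": 0}, {"fingers": 1, "linear": [-0.127, -0.449, 0.016], "turn": 0}, {"fingers": 1, "linear": [-0.127, -0.449, 0.016], "turn": 0}, {"fingers": 1, "linear": [-0.127, -0.449, 0.016], "turn": 0}, {"fingers": 1, "linear": [-0.127, -0.449, 0.016], "turn": 0}, {"fingers": 1, "linear": [-0.127, -0.449, 0.016], "turn": 0}, {"fingers": 1, "linear": [-0.127, -0.449, 0.016], "turn": 0}, {"fingers": 1, "linear": [-0.127, -0.449, 0.016], "turn": 0}, {"fingers": 1, "linear": [-0.127, -0.449, 0.016], "turn": 0}]}}

```text
clock: 20.35
tcp_pos: [484.9, -403.6, 127.6]
eef_rot: [179.9, -0.1, 159.9]
wrist_force: [0.3, 0.7, 0.2]
gripper_width: 85.4
grasp_force: 0.0
```

```bash
python3 - <<'E'
from h import *
find('w13.png',(485,-404),35)
b=snap('top','t13.png')
cv2.imwrite('pics/c13.png',np.hstack([cv2.imread('pics/w13.png')[80:380,140:500],cv2.resize(cv2.imread('pics/t13.png')[140:235,265:360],(300,300),interpolation=cv2.INTER_CUBIC)]))
E
```

```text
tcp [ 485.2 -403.1  128.1] [ 1.799e+02 -1.000e-01  1.599e+02] 20.4
pred [315.15274745 208.77435307] 23.50545016065108
(np.float32(309.5), np.float32(209.5), np.float32(22.9)) [ 484.1 -407.9   42. ]
(np.float32(352.5), np.float32(269.5), np.float32(21.3)) [ 538.6 -394.1   42. ]
(np.float32(359.5), np.float32(292.5), np.float32(20.4)) [ 558.5 -395.2   42. ]
[[484.8, -410.3, -2.8], [558.6, -397.5, -2.9]]
```

View pics/c13.png

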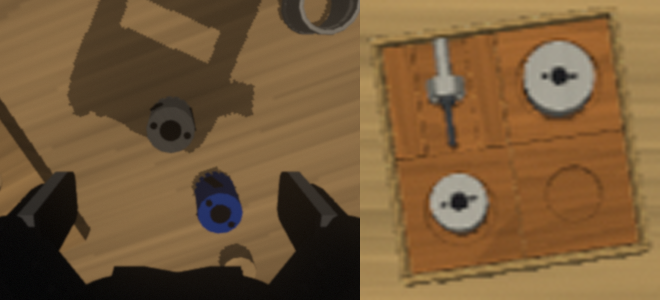

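saw35 is at full-frame (310,207), the blue one well aside. In the top crop, saw60, saw48 and the mandrel sit in their places. I check that dark bar at the left against the finger's landing spot.

```bash
python3 - <<'E'
from h import *
for uv in [(140,180),(185,247),(225,315)]: print(ray('wrist',uv,15).round())
for uv in [(506,190),(515,250)]: print(ray('top',uv,15).round())
for n,uv,s in [('saw60',(559,76),1),('saw48',(459,202),1)]:
    p=((uv[0]-360+.5)*95/300-.5+265,(uv[1]+.5)*95/300-.5+140); print(n,ray('top',p,56).round(1))
p=((573-360+.5)*95/300-.5+265,(193+.5)*95/300-.5+140); print('n35',ray('top',p,24).round(1))
move([484.5,-407.5,10])
E
```

```text
[ 425. -526.   15.]
[ 487. -518.   15.]
[ 556. -513.   15.]
[ 569. -513.   15.]
[ 405. -535.   15.]
saw60 [630.1 -22.9  56. ]
saw48 [522.8  59.9  56. ]
n35 [533.8 -36.6  24. ]
lin [-0.0006 -0.0046  0.1189] yaw 159.98
```

Call:
{"op": "move_arm", "data": {"increments": [{"fingers": 1, "linear": [-0.001, -0.0045, 0.05], "turn": 0}, {"fingers": 1, "linear": [-0.001, -0.0045, 0.09], "turn": 0}, {"fingers": 1, "linear": [-0.001, -0.0045, 0.112], "turn": 0}, {"fingers": 1, "linear": [-0.001, -0.0045, 0.115], "turn": 0}, {"fingers": 1, "linear": [-0.001, -0.0045, 0.115], "turn": 0}, {"fingers": 0, "linear": [-0.001, -0.0045, 0.115], "turn": 0}, {"fingers": 0, "linear": [-0.001, -0.0045, 0.115], "turn": 0}, {"fingers": 0, "linear": [-0.001, -0.0045, 0.115], "turn": 0}, {"fingers": 0, "linear": [-0.001, -0.0045, 0.115], "turn": 0}, {"fingers": 0, "linear": [-0.001, -0.0045, 0.115], "turn": 0}, {"fingers": 0, "linear": [-0.001, -0.0045, 0.115], "turn": 0}]}}

```text
clock: 21.6
tcp_pos: [485.1, -409.1, 15.4]
eef_rot: [-180.0, 0.1, 159.9]
wrist_force: [-0.5, 1.5, 5.4]
gripper_width: 33.8
grasp_force: 49.5
```

Call:
{"op": "move_arm", "data": {"increments": [{"fingers": 0, "linear": [0, 0, -0.02], "turn": 0}, {"fingers": 0, "linear": [0, 0, -0.06], "turn": 0}, {"fingers": 0, "linear": [0, 0, -0.1], "turn": 0}, {"fingers": 0, "linear": [0, 0, -0.1], "turn": 0}, {"fingers": 0, "linear": [0, 0, -0.1], "turn": 0}]}}

```text
clock: 22.1
tcp_pos: [484.8, -409.0, 115.1]
eef_rot: [-180.0, 0.1, 159.9]
wrist_force: [-0.2, 0.1, -1.5]
gripper_width: 33.9
grasp_force: 49.9
```

```bash
python3 - <<'E'
from h import *
snap('wrist','w14.png'); move([533.5,-36.5,112])
E
```

```text
lin [0.0817 0.3663 0.0019] yaw 159.91
```

Call:
{"op": "move_arm", "data": {"increments": [{"fingers": 0, "linear": [0.082, 0.366, 0], "turn": 0}, {"fingers": 0, "linear": [0.082, 0.366, 0], "turn": 0}, {"fingers": 0, "linear": [0.082, 0.366, 0], "turn": 0}, {"fingers": 0, "linear": [0.082, 0.366, 0], "turn": 0}, {"fingers": 0, "linear": [0.082, 0.366, 0], "turn": 0}, {"fingers": 0, "linear": [0.082, 0.366, 0], "turn": 0}, {"fingers": 0, "linear": [0.082, 0.366, 0], "turn": 0}, {"fingers": 0, "linear": [0.082, 0.366, 0], "turn": 0}, {"fingers": 0, "linear": [0.082, 0.366, 0], "turn": 0}, {"fingers": 0, "linear": [0.082, 0.366, 0], "turn": 0}, {"fingers": 0, "linear": [0.082, 0.366, 0], "turn": 0}]}}

```text
clock: 23.25
tcp_pos: [533.0, -37.7, 113.6]
eef_rot: [-180.0, -0.1, 159.9]
wrist_force: [0.3, 0.3, -0.7]
gripper_width: 33.5
grasp_force: 50.1
```

```bash
python3 - <<'E'
from h import *
a=snap('wrist','w15.png'); move([533.5,-36.5,28]); s=monitor.sense()
print([np.round(d['position'],1).tolist() for d in viewer.tip_of('wrist','saw35')][:4],s['tcp_pos'])
cv2.imwrite('pics/c15.png',cv2.imread('pics/w15.png')[100:400,140:500])
E
```

```text
lin [0.     0.0015 0.0857] yaw 159.84
[[523.4, 60.6, 10.5], [532.3, -38.2, 98.2]] [533.10182049 -37.87416194 113.73969751]
```

View pics/c15.png

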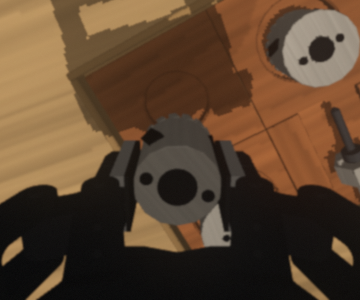

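saw35 is held level in line with its recess, whose rim shows just above it. Lowering.

Call:
{"op": "move_arm", "data": {"increments": [{"fingers": 0, "linear": [0, 0.0015, 0.04], "turn": 0}, {"fingers": 0, "linear": [0, 0.0015, 0.07], "turn": 0}, {"fingers": 0, "linear": [0, 0.0015, 0.08], "turn": 0}, {"fingers": 0, "linear": [0, 0.0015, 0.083], "turn": 0}, {"fingers": 0, "linear": [0, 0.0015, 0.085], "turn": 0}, {"fingers": 0, "linear": [0, 0.0015, 0.085], "turn": 0}]}}

```text
clock: 23.95
tcp_pos: [534.6, -35.7, 30.4]
eef_rot: [180.0, 0.1, 159.9]
wrist_force: [0.0, -0.4, -1.1]
gripper_width: 33.7
grasp_force: 50.1
```

Call:
{"op": "move_arm", "data": {"increments": [{"fingers": 0, "linear": [0, 0, 0.001], "turn": 0}, {"fingers": 0, "linear": [0, 0, 0.001], "turn": 0}, {"fingers": 0, "linear": [0, 0, 0.001], "turn": 0}]}}

```text
clock: 24.25
tcp_pos: [534.1, -35.5, 28.7]
eef_rot: [180.0, 0.0, 159.9]
wrist_force: [-0.2, 0.0, -1.0]
gripper_width: 33.8
grasp_force: 50.1
```

Call:
{"op": "move_arm", "data": {"increments": [{"fingers": 0, "linear": [0, 0, 0.001], "turn": 0}, {"fingers": 0, "linear": [0, 0, 0.0015], "turn": 0}, {"fingers": 0.5, "linear": [0, 0, 0.0015], "turn": 0}, {"fingers": 0.7, "linear": [0, 0, 0.0015], "turn": 0}, {"fingers": 0.7, "linear": [0, 0, 0.0015], "turn": 0}, {"fingers": 0.7, "linear": [0, 0, 0.0015], "turn": 0}, {"fingers": 0.7, "linear": [0, 0, -0.03], "turn": 0}, {"fingers": 0.7, "linear": [0, 0, -0.08], "turn": 0}, {"fingers": 0.7, "linear": [0, 0, -0.12], "turn": 0}, {"fingers": 0.7, "linear": [0, 0, -0.17], "turn": 0}, {"fingers": 0.7, "linear": [0, 0, -0.2], "turn": 0}, {"fingers": 0.7, "linear": [0, 0, -0.2], "turn": 0}]}}

```text
clock: 25.45
tcp_pos: [535.3, -35.7, 232.9]
eef_rot: [179.9, 0.4, 159.9]
wrist_force: [-0.1, -0.6, -0.9]
gripper_width: 59.8
grasp_force: 0.0
```

```bash
python3 - <<'E'
from h import *
a=snap('wrist','w16.png'); s=snap('scene','s16.png')
for c in('wrist','scene'):
  for n in('saw35','mandrel','coupling','spade_bit'): print(c,n,[(np.round(d['position'],1).tolist(),round(d['conf'],2)) for d in viewer.tip_of(c,n)][:5])
b=cv2.resize(cv2.imread('pics/s16.png')[170:295,225:370],(435,375))
w=cv2.imread('pics/w16.png')[25:400,140:500]
cv2.imwrite('pics/c16.png',np.hstack([b,w]))
E
```

```text
wrist saw35 [([531.8, -35.2, 7.3], 0.96), ([523.3, 60.9, 10.9], 0.9), ([558.5, -396.3, -3.3], 0.79), ([493.5, 235.7, 0.0], 0.66), ([630.6, -23.3, 7.8], 0.65)]
wrist mandrel [([615.6, 75.0, 28.8], 0.64)]
wrist coupling [([438.9, -274.1, -0.0], 0.76)]
wrist spade_bit []
scene saw35 [([533.1, -32.7, 8.9], 0.85), ([632.0, -23.3, 9.1], 0.85), ([495.8, 232.9, 0.6], 0.82), ([560.1, -394.0, 1.5], 0.6), ([520.7, 62.9, 9.2], 0.55)]
scene mandrel [([619.6, 73.0, 22.2], 0.65)]
scene coupling [([442.0, -282.4, 1.4], 0.48)]
scene spade_bit [([411.5, 276.5, -5.6], 0.78), ([619.0, 73.3, 25.3], 0.32)]
```

View pics/c16.png

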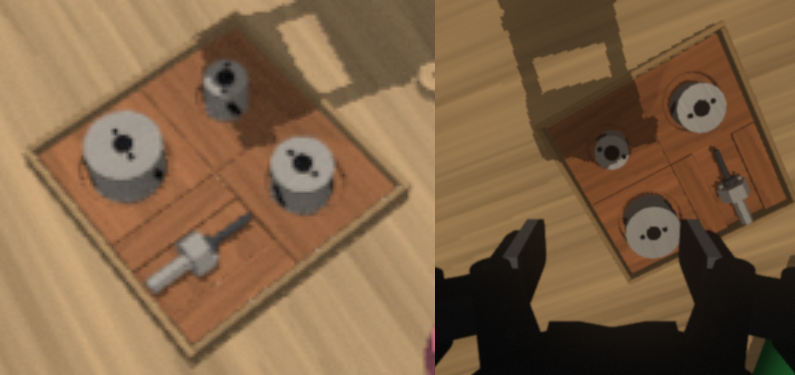

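All three saws stand upright in their recesses and the mandrel lies along its slot. The coupling and spade bit have not moved, so I'll hand in.

```bash
python3 -c "
from h import *
print(robot.finish_job())"
```

```text
the job is handed in; nothing more can be done
None
```

I handed the job in: all three hole saws stand teeth down in their own recesses, the mandrel lies along its slot, and the coupling and spade bit were left where they were; the hand-in returned no score.

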